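# Load the vials in the shaker and lock the retaining bar

### The job

Stand every sample vial upright in a well of the shaker's block, any well but one each, and press each one down until it is fully home. Then lay the retaining bar over them, flat on the posts with its end holes on the pins, pass the T-toggle down through the slots of bar and centre post until its flange rests on the bar, give it a quarter turn so that it holds, and last of all press the start button. Never tip a vial over, and leave the other things on the bench where they are.

Things in the scene. Friction and masses are not known exactly. Their poses are not given: they have to be found in the camera images.
- vial1_center (a point): sample vial, an upright plain cylinder 28 mm across and 62 mm tall over all, clear body with white cap of the same width on its upper 18 mm, foot chamfered by 3 mm, 45 g, standing loose on the bench to the robot's left. The point is its centre, 31 mm above its underside; z is its axis, upward. No reading if this vial is absent this time
- vial2_center (a point): sample vial, an upright plain cylinder 28 mm across and 62 mm tall over all, clear body with white cap of the same width on its upper 18 mm, foot chamfered by 3 mm, 45 g, standing loose on the bench to the robot's left. The point is its centre, 31 mm above its underside; z is its axis, upward. No reading if this vial is absent this time
- vial3_center (a point): sample vial, an upright plain cylinder 28 mm across and 62 mm tall over all, clear body with white cap of the same width on its upper 18 mm, foot chamfered by 3 mm, 45 g, standing loose on the bench to the robot's left. The point is its centre, 31 mm above its underside; z is its axis, upward. No reading if this vial is absent this time
- vial4_center (a point): sample vial, an upright plain cylinder 28 mm across and 62 mm tall over all, clear body with white cap of the same width on its upper 18 mm, foot chamfered by 3 mm, 45 g, standing loose on the bench to the robot's left. The point is its centre, 31 mm above its underside; z is its axis, upward. No reading if this vial is absent this time
- shaker: fixed bench shaker: white base 190 (x) x 260 (y) x 50 mm high; origin under its centre, z up. On it along y a grey block, 60 x 226 mm, top 84 mm above bench, with four wells, a hollow centre post 44 (x) x 42 (y) mm and two end posts 30 x 16 mm at y = -103 and +103. All post tops are 123 mm above bench; each end post has an upright pin on top, 6 mm thick, 14 mm high
- well1 (a point): centre of a vial well's mouth on the block top, shaker y = -77 mm; axes as the shaker. Hole 33 mm wide. A rubber seat in it starts 18 to 21 mm below the mouth and goes down to 26 mm when pushed with over 5 N (plain friction), and stays there. A vial just put in stands proud on the seat; fully home, its cap top is 36 mm above the mouth, 3 mm below the post tops
- well2 (a point): centre of a vial well's mouth on the block top, shaker y = -38 mm; axes as the shaker. Hole 33 mm wide. A rubber seat in it starts 18 to 21 mm below the mouth and goes down to 26 mm when pushed with over 5 N (plain friction), and stays there. A vial just put in stands proud on the seat; fully home, its cap top is 36 mm above the mouth, 3 mm below the post tops
- well3 (a point): centre of a vial well's mouth on the block top, shaker y = 38 mm; axes as the shaker. Hole 33 mm wide. A rubber seat in it starts 18 to 21 mm below the mouth and goes down to 26 mm when pushed with over 5 N (plain friction), and stays there. A vial just put in stands proud on the seat; fully home, its cap top is 36 mm above the mouth, 3 mm below the post tops
- well4 (a point): centre of a vial well's mouth on the block top, shaker y = 77 mm; axes as the shaker. Hole 33 mm wide. A rubber seat in it starts 18 to 21 mm below the mouth and goes down to 26 mm when pushed with over 5 N (plain friction), and stays there. A vial just put in stands proud on the seat; fully home, its cap top is 36 mm above the mouth, 3 mm below the post tops
- bar_center (a point): aluminium retaining bar, 44 (its x) x 224 (y) x 10 mm, 200 g, flat on the bench to the robot's right; the point is its centre, z up; same either way round. A through slot 15 (x) x 36 (y) mm in its middle; near the ends, at y = -103 and +103 mm, 10 mm square holes for the shaker's pins. In place its underside lies on all three post tops
- slot (a point): centre of the narrow slot in the top plate of the shaker's centre post, at its top face (123 mm above bench), axes as the shaker. The slot is 12 mm (x) by 33 mm (y); the plate is 10 mm thick, the cavity under it 36 x 34 mm and 29 mm deep
- toggle_grip (a point): T-toggle, 100 g, upright in its parking block. Point: centre of the black handle blade, 12 (x) x 44 (y) x 32 (z) mm, z up. Below: flange 44 mm wide, 4 mm thick (underside 20 mm below the point), thin shank, and crossbar 28 (y, along the blade) x 8 x 8 mm, its foot 51 mm below the point. Home, the point is 30 mm above the slot point and the crossbar, 3 mm under the post's plate, can turn either way
- stand: white parking block of the toggle, fixed, 60 x 60 x 45 mm, origin at the centre of its underside; a pocket 13 (x) x 33 (y) mm from its top takes the toggle, flange on top
- start_top (a point): top of the shaker's start button (grey, round, 26 mm across, pressed downward), on the base's upper face at the front right, at shaker x = -70, y = -95 mm
- start (a joint): travel of the start button: 0 released, 0.006 m fully down, which takes 5 N; it springs back
- stripcase: low white plastic test-strip case, 34 x 48 x 10 mm, lying among the vials; stands or lies loose, to be left alone; origin at the centre of its underside
- reagent: small amber bottle, 40 mm across, 85 mm tall, standing near or among the vials (not a vial: taller and wider); stands or lies loose, to be left alone; origin at the centre of its underside
- marker: black marker pen, 12 mm thick, 130 mm long, in front of the shaker; stands or lies loose, to be left alone; origin at its underside, half-way along
- beaker: glass beaker, 70 mm across, 80 mm tall; stands or lies loose, to be left alone; origin at the centre of its underside
- spatula: small all-steel lab spatula, 14 mm wide, 5 mm thick, 150 mm long, lying in front of the shaker, to be left alone
Things that resemble listed ones, but are neither listed nor needed, are in the scene too. Leave any red look-alike of the part that bears vial2_center alone.

How it is judged:
By the outcome, as a careful person would: the job done as asked, in the order asked, and still so for the second after the job is handed in, with the robot touching nothing.
Of vial1, vial2, vial3, vial4 only 3 to 4 are there at a start; the rules pass over those that are not, and their reading is None.
At some moment in a run one of bar may be knocked a few centimetres aside while the robot is not near it.
It also fails if it takes over 210 s, if anything falls off the work surface, if the arm or the gripper's body presses on something with over 40 N, if the wrist force passes 120 N, or if a joint passes its speed limit or range.

### The arm

A 6-joint arm with a two-finger parallel gripper is mounted at the origin on the work surface. World frame = base frame: x ahead of the robot, y to its left, z up, the work surface at z = 0. Lengths are in m, angles in rad, forces in N, time in s.
With the tool pointing down it reaches from about 0.325 to 1 m from the base axis. Payload 5.1 kg.
Tool frame: the origin (TCP) lies on the front face of the gripper's body, between the roots of the fingers; the fingertips stand 73 mm ahead of it and the grasp point (between the pads) lies 54 mm ahead of it; x points along the fingers, y is the direction in which the jaws open and shut, and the axes are right-handed (so a half turn about x gives the same grasp; the last joint's range is limited). The gripper opens to 85 mm and grips with 20 to 120 N. Pads are 22 mm wide; open, the fingers measure 114 mm over their backs; the gripper's body (76 mm by 85 mm) begins 54 mm behind the grasp point. The pads swing forward as they close: fully open they stand 13 mm farther back than shut.
Start: joints at [1.152, 0.124, 1.65, -0, 1.367, -0.083], TCP at [0.214, 0.614, 0.304] pointing down, gripper open.
Joint ranges: [-2.61, 2.61], [-1.02, 2.33], [0.03, 2.71], [-1.35, 4.49], [0.32, 2.68], [-2.91, 2.91]. Speed limits (rad/s): [2.57, 2.57, 3.14, 3.14, 3.14, 3.14].

### API

Orientations are given as a 3x3 rotation matrix whose columns are the frame's x, y, z axes.
In Python, from plant import bot, fingers, cams, order, models gives the robot as it stands. Calls block until the motion is done:
- bot.move_to(position, orientation): joint-space move of the TCP to a pose.
- bot.move_straight(position, vel=0.15, orientation=None, f_stop=None): straight line of the TCP; orientation=None keeps the orientation; vel is the mean speed in m/s. With f_stop (N) it stops when the force on the tool has changed by that much, and returns True; else False.
- bot.move_j(angles): joint-space move.
- fingers.open_gripper() and fingers.grasp(grip_force=None): open the fingers fully, or close them until they stop; grip_force is the grip in N (None keeps the last).
- bot.sleep(seconds).
- bot.inverse_kinematics(position, orientation): joint angles nearest the present ones, or None.
- bot.get_state(): the state.
- cams.snapshot(name): name is "scene" or "side" or "wrist"; returns a dict with "color" (420x560x3 uint8, blue, green, red), "depth" (420x560 float32, m along the optical axis (not along the pixel's ray), 0 where there is no reading), "fx", "fy", "cx", "cy" (pixels), "extrinsics" (4x4, takes a point from camera to world coordinates); the wrist camera has in their place "hand_eye" (4x4, takes a point from camera to tool coordinates, whose origin is the TCP and whose axes are the tool frame's). Camera axes: x right, y down, z forward; pixel columns grow to the right and rows downward; lengths in m; the calibration is good to about 2 mm. A picture is of the moment at which its call begins: read the wrist's pose just before it.
A pose or a line that the arm cannot do raises bot.IKError and nothing moves.
- order.hand_in(): hands the job in, once; it reports no verdict.
Trained networks look in the newest picture that a camera, given by its name, has taken for a name from the list of things; names that differ only in an ending like _2 or _b are one class to them, and where a whole thing is asked for, a point or a joint stands for the part that bears it (a point fixed in the world has none). Each returns a list of dicts, best first, with "confidence" (0 to 1); they miss things now and then, are a little off and sometimes report something else, mostly with a low value. They report only what shows in the picture. A call takes as long as a camera call. They do not tell look-alikes from the thing itself.
- models.regions_of(camera, name): "pixels" (420x560 bool, what is visible of it).
- models.tip_of(camera, name): "location" ([x, y, z] in m, in the coordinates of the camera as it stood for that picture, good to about 4 mm: a listed point, or the origin of a listed thing).
The state is a dict: "clock": time; "qpos": joint angles; "dq": joint speeds; "joint_torque": joint torques, N m; "tool_pos": TCP position; "tool_rot": TCP orientation; "wrist_force": force on the tool from outside, world axes, zero at the start; "wrist_torque": the same for the moment, N m; "gripper_width": finger opening in m.
Only numpy, scipy, OpenCV 4.12 (cv2) and the standard library are available. Lean on these libraries where they do the work, as an engineer would, in place of code of your own. Each camera call takes 0.05 s, during which the arm holds its last target.

## Working session

There is one attempt and no reset: what is moved stays moved. The work goes in short steps, each a Python script; the robot and the scene stay as the last script left them, time stands still between calls to the robot, and variables do not carry over. Pictures are saved under pics/ and viewed, and the job is handed in when it is done.

```bash
ls; mkdir -p pics; python3 - <<'E'
from plant import bot, fingers, cams, order, models
import cv2,numpy as np
print(bot.get_state())
for c in ["scene","side","wrist"]:
    s=cams.snapshot(c); cv2.imwrite(f"pics/a_{c}.png",s["color"])
    print(c,s["fx"],s["cx"],s["cy"],s.get("extrinsics",s.get("hand_eye")))
    for n in ["vial1_center","shaker","well1","bar_center","slot","toggle_grip","stand","start_top","stripcase","reagent","marker","beaker","spatula"]:
        r=models.tip_of(c,n)
        for d in r:
            p=np.array(d["location"]);
            if "extrinsics" in s: p=(s["extrinsics"]@np.r_[p,1])[:3]
            else:
                st=bot.get_state(); p=(s["hand_eye"]@np.r_[p,1])[:3]; p=st["tool_rot"]@p+st["tool_pos"]
            print(n,np.round(p,3),round(d["confidence"],2))
E
```

```text
pics
{'clock': 0.0, 'qpos': array([ 1.15241065e+00,  1.24500760e-01,  1.65170572e+00,  6.43327131e-06,
        1.36751734e+00, -8.26177395e-02]), 'dq': array([-0.00161423,  0.00075957,  0.00082728, -0.00122371, -0.00076289,
        0.00082472]), 'joint_torque': array([-5.11905037e-04, -4.23618615e+01, -3.65450943e+01, -1.41582227e-04,
        6.89855820e-03,  1.07226253e-05]), 'tool_pos': array([0.21401461, 0.61325356, 0.30263693]), 'tool_rot': array([[-8.71621383e-04,  3.29494633e-01,  9.44157046e-01],
       [-1.94478749e-03,  9.44155061e-01, -3.29495735e-01],
       [-9.99997729e-01, -2.12338034e-03, -1.82148700e-04]]), 'wrist_force': array([ 0.24903498, -0.07677551, -1.04959989]), 'wrist_torque': array([ 0.06717256, -0.0157747 , -0.02479535]), 'gripper_width': 0.08543308501512444}
scene 386.16256116681103 284.64410769802345 215.45034720219334 [[-0.86505049  0.37840303 -0.32939154  0.89197375]
 [ 0.50154914  0.63703247 -0.58535296  0.65100787]
 [-0.01166623 -0.67156592 -0.74085297  0.90673047]
 [ 0.          0.          0.          1.        ]]
vial1_center [0.549 0.406 0.033] 0.7
[... 1251 characters left out ...]
14  0.062] 0.48
stand [ 0.376 -0.214  0.001] 0.64
start_top [ 0.525 -0.059  0.074] 0.46
stripcase [ 0.496  0.337 -0.002] 0.73
stripcase [ 0.734 -0.222  0.001] 0.2
reagent [0.535 0.285 0.002] 0.78
marker [0.369 0.079 0.001] 0.78
beaker [ 0.732 -0.222  0.002] 0.55
spatula [ 0.732 -0.221  0.004] 0.67
spatula [ 0.37  -0.065  0.003] 0.49
spatula [ 0.597 -0.     0.083] 0.21
wrist 323.0877290671924 274.0890283770025 210.78601591087443 [[-9.33035223e-04 -2.84958142e-01  9.58539507e-01 -7.00062643e-02]
 [ 9.99999525e-01  5.21724108e-06  9.74943096e-04  3.71388208e-04]
 [-2.82818905e-04  9.58539961e-01  2.84958002e-01 -7.29933209e-02]
 [ 0.00000000e+00  0.00000000e+00  0.00000000e+00  1.00000000e+00]]
```

View pics/a_scene.png

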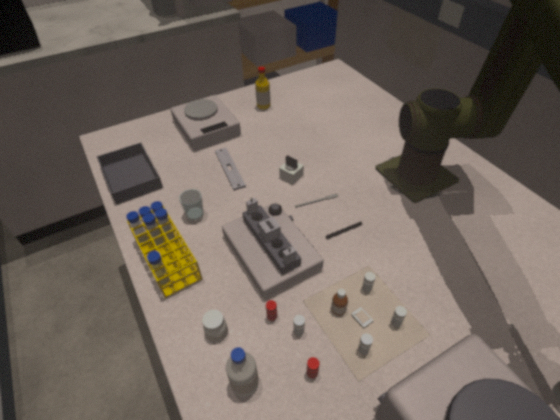

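View pics/a_side.png

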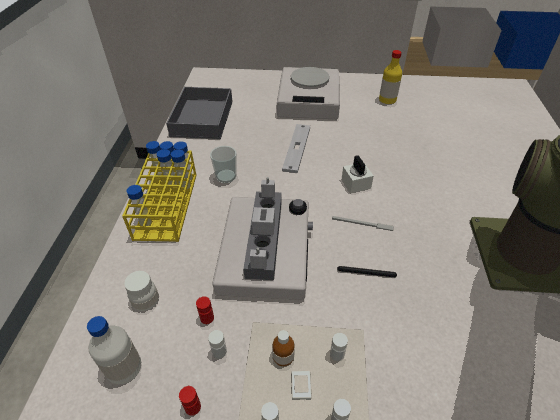

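View pics/a_wrist.png

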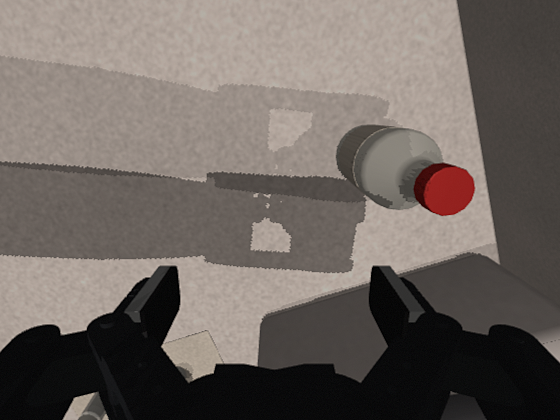

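```bash
cat > h.py <<'E'
from plant import bot, fingers, cams, order, models
import cv2,numpy as np
def Rd(a):
    c,s=np.cos(a),np.sin(a)
    return np.array([[0,c,s],[0,s,-c],[-1,0,0]],float)
def snap(c):
    st=bot.get_state(); s=cams.snapshot(c)
    if "extrinsics" in s: T=s["extrinsics"]
    else:
        T=np.eye(4);T[:3,:3]=st["tool_rot"];T[:3,3]=st["tool_pos"];T=T@s["hand_eye"]
    s["T"]=T; return s
def cloud(s):
    d=s["depth"];v,u=np.mgrid[0:d.shape[0],0:d.shape[1]]
    P=np.stack([(u-s["cx"])/s["fx"]*d,(v-s["cy"])/s["fy"]*d,d],-1)
    W=P@s["T"][:3,:3].T+s["T"][:3,3]; W[d<=0]=np.nan
    return W
def find(s,c,n):
    return [((s["T"]@np.r_[d["location"],1])[:3],d["confidence"]) for d in models.tip_of(c,n)]
def proj(s,p):
    q=np.linalg.inv(s["T"])@np.r_[p,1]; return s["fx"]*q[0]/q[2]+s["cx"], s["fy"]*q[1]/q[2]+s["cy"]
def T0(): return bot.get_state()["clock"]
E
python3 - <<'E'
from h import *
for k,(p,a) in enumerate([((0.42,0.37,0.42),0.7),((0.55,0.38,0.42),1.6)]):
  for da in (0,-0.4,0.4,0.8):
    try: bot.move_to(np.array(p),Rd(a+da)); print('a',a+da);break
    except Exception as e: print(e)
  s=snap("wrist"); cv2.imwrite(f"pics/b{k}.png",s["color"])
  print(T0(),bot.get_state()["qpos"].round(2))
  for n in ["vial1_center","reagent","stripcase"]:
    for p_,c in find(s,"wrist",n): print(n,p_.round(3),round(c,2),np.round(proj(s,p_)))
  np.savez(f"b{k}.npz",W=cloud(s),c=s["color"])
E
```

```text
a 0.7
3.4333 [ 0.63 -0.12  1.71  0.    1.56 -0.07]
vial1_center [0.546 0.405 0.032] 0.8 [355. 206.]
reagent [ 0.533  0.288 -0.001] 0.72 [295. 248.]
stripcase [ 0.5    0.34  -0.001] 0.8 [300. 212.]
stripcase [0.545 0.407 0.033] 0.6 [355. 205.]
a 1.6
4.5833 [ 0.53  0.12  1.46  0.    1.56 -1.07]
reagent [ 0.535  0.29  -0.004] 0.93 [214. 153.]
stripcase [0.5   0.339 0.001] 0.95 [246. 130.]
stripcase [0.598 0.114 0.079] 0.24 [ 71. 204.]
```

View pics/b0.png

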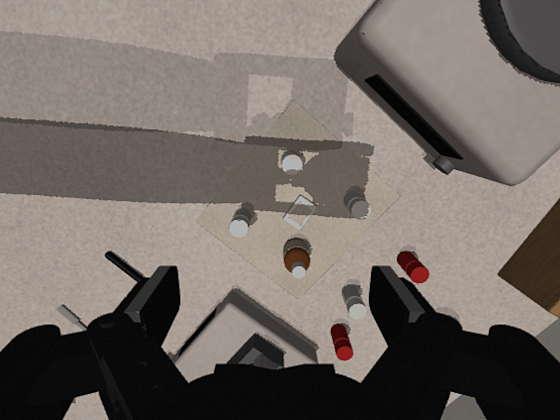

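View pics/b1.png

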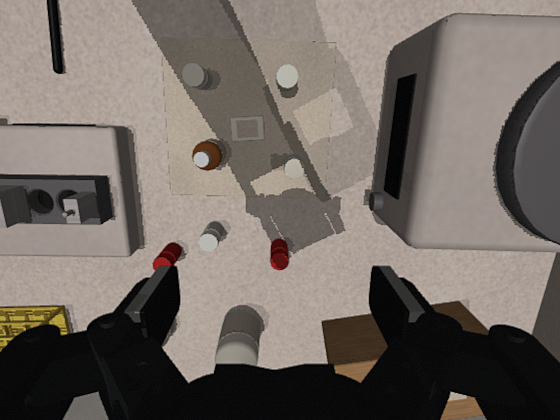

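```bash
python3 - <<'E'
from h import *
for src in ["b0","b1","scene","side"]:
    if src[0]=='b': d=np.load(src+".npz");W,c=d["W"],d["c"]
    else: s=snap(src);W,c=cloud(s),s["color"]
    x,y,z=W[...,0],W[...,1],W[...,2]
    bench=(x>.35)&(x<.8)&(y>.18)&(y<.6)&(abs(z)<.015)
    print(src,"bench z",np.nanmedian(z[bench]))
    m=((z>.052)&(z<.1)&(x>.3)&(x<.8)&(y>.18)&(y<.6)).astype(np.uint8)
    n,l,st,ce=cv2.connectedComponentsWithStats(m)
    for i in range(1,n):
        if st[i,4]<25: continue
        mm=l==i; P=W[mm]
        top=P[P[:,2]>np.percentile(P[:,2],95)-.004]
        (cx,cy),r=cv2.minEnclosingCircle(top[:,:2].astype(np.float32))
        print(ce[i].round(),st[i,4],'top z',np.percentile(P[:,2],95).round(4),'c',round(cx,4),round(cy,4),'r',round(r,4),np.mean(c[mm],0).round())
E
```

```text
b0 bench z 4.605091347248402e-05
[366.  12.] 25 top z 0.0974 c 0.3797 0.5715 r 0.0108 [56. 59. 63.]
[402. 111.] 1841 top z 0.0982 c 0.4922 0.5391 r 0.1129 [32. 32. 34.]
[292. 164.] 354 top z 0.0631 c 0.4307 0.3941 r 0.014 [155. 158. 159.]
[360. 209.] 338 top z 0.063 c 0.5447 0.4085 r 0.014 [106. 113. 117.]
[239. 227.] 315 top z 0.0628 c 0.4323 0.2787 r 0.0141 [158. 160. 160.]
[298. 263.] 518 top z 0.0851 c 0.5324 0.2898 r 0.01 [ 66.  83. 104.]
[419. 273.] 316 top z 0.0628 c 0.6798 0.3933 r 0.0145 [ 28.  30. 123.]
[357. 309.] 289 top z 0.0626 c 0.6535 0.2906 r 0.0143 [145. 152. 153.]
[344. 351.] 266 top z 0.0627 c 0.6915 0.2217 r 0.0144 [ 27.  28. 118.]
b1 bench z 0.00011065857828496117
[395. 130.] 2518 top z 0.0978 c 0.4991 0.5351 r 0.1143 [32. 33. 35.]
[194.  74.] 455 top z 0.0633 c 0.4319 0.2785 r 0.0141 [105. 112. 116.]
[287.  76.] 434 top z 0.0632 c 0.4302 0.3941 r 0.014 [166. 176. 177.]
[206. 156.] 621 top z 0.0854 c 0.5323 0.2895 r 0.0099 [ 72.  87. 109.]
[294. 168.] 343 top z 0.0633 c 0.5439 0.4083 r 0.0139 [148. 159. 164.]
[209. 241.] 314 top z 0.063 c 0.6531 0.2906 r 0.014 [
[... 715 characters left out ...]
24 0.3924 r 0.014 [ 52.  57. 119.]
[383. 408.] 160 top z 0.0975 c 0.6193 0.5523 r 0.017 [74. 77. 85.]
side bench z 0.0010107934969493249
[203. 303.] 185 top z 0.0645 c 0.693 0.2206 r 0.0146 [ 44.  48. 178.]
[216. 338.] 213 top z 0.0644 c 0.6545 0.2887 r 0.0141 [203. 210. 208.]
[283. 343.] 372 top z 0.0865 c 0.5345 0.2884 r 0.0104 [ 91. 123. 154.]
[339. 341.] 215 top z 0.0644 c 0.4332 0.2771 r 0.0143 [150. 159. 160.]
[127. 353.] 291 top z 0.098 c 0.7995 0.332 r 0.0195 [121. 130. 134.]
[187. 395.] 271 top z 0.0645 c 0.6811 0.3917 r 0.0144 [ 34.  37. 144.]
[341. 408.] 285 top z 0.0646 c 0.4317 0.3927 r 0.0139 [195. 204. 206.]
[269. 411.] 266 top z 0.0648 c 0.5456 0.4072 r 0.014 [193. 202. 204.]
```

```bash
cat > shk.py <<'E'
from h import *
def meas(W,lo,hi,x0,x1,y0,y1,amin=60):
    x,y,z=W[...,0],W[...,1],W[...,2]
    m=((z>lo)&(z<hi)&(x>x0)&(x<x1)&(y>y0)&(y<y1)).astype(np.uint8)
    n,l,st,ce=cv2.connectedComponentsWithStats(m)
    out=[]
    for i in range(1,n):
        if st[i,4]<amin: continue
        P=W[l==i]; r=cv2.minAreaRect((P[:,:2]*1000).astype(np.float32))
        out.append((st[i,4],ce[i].round(),np.round(r[0],1),np.round(r[1],1),round(r[2],1),np.median(P[:,2]).round(4)))
    return out
E
python3 - <<'E'
from shk import *
for k,(p,a) in enumerate([((0.52,0.04,0.42),0.),((0.6,-.03,0.42),np.pi/2-.0)]):
  for da in (0,np.pi,-np.pi):
    try: bot.move_to(np.array(p),Rd(a+da)); print('a',a+da);break
    except Exception as e: print(e)
  bot.sleep(.2)
  s=snap("wrist"); cv2.imwrite(f"pics/c{k}.png",s["color"]); W=cloud(s)
  np.savez(f"c{k}.npz",W=W,c=s["color"])
  print(T0(),bot.get_state()["qpos"].round(2))
  for n in ["well1","slot","start_top","shaker"]:
    for p_,c in find(s,"wrist",n): print(n,p_.round(4),round(c,2),np.round(proj(s,p_)))
  for lo,hi in [(.118,.128),(.079,.089),(.046,.054),(.13,.142)]:
    for o in meas(W,lo,hi,.45,.75,-.13,.2,15): print(lo,*o)
E
```

```text
a 0.0
6.375 [-0.02 -0.21  1.78  0.    1.57 -0.03]
well1 [0.5973 0.1173 0.0795] 0.97 [338. 112.]
well1 [0.5936 0.0774 0.0831] 0.88 [334. 146.]
well1 [ 0.5971 -0.0037  0.0814] 0.83 [333. 208.]
well1 [ 0.5959 -0.0388  0.0864] 0.75 [331. 235.]
slot [0.598  0.0373 0.1257] 0.75 [342. 185.]
start_top [ 0.5323 -0.0582  0.0726] 0.55 [283. 244.]
shaker [ 0.592   0.0419 -0.0023] 0.63 [321. 164.]
0.118 442 [343.  87.] [593.3 142.4] [30.1 16.1] 0.4 0.1229
0.118 1138 [339. 181.] [595.2  39.4] [44.4 42.5] 0.9 0.1228
0.118 298 [335. 262.] [596.8 -63.2] [16.6 29.9] 89.5 0.1226
0.079 4237 [332. 167.] [595.2  39.7] [ 60.4 225.6] 0.9 0.0837
0.079 181 [339. 179.] [601.9  36.1] [27.4 10.4] 89.7 0.0838
0.046 15985 [329. 155.] [594.7  40. ] [188.9 258. ] 0.8 0.0497
0.13 34 [345.  86.] [593.2 142.3] [5.4 5.3] 25.5 0.1364
0.13 26 [337. 267.] [596.7 -62.6] [4.8 4.5] 53.4 0.136
a 1.5707963267948966
8.3167 [-0.14 -0.03  1.62  0.    1.55 -1.71]
well1 [0.5993 0.1164 0.0763] 0.94 [387. 173.]
well1 [0.5912 0.0766 0.0882] 0.9 [359. 168.]
well1 [ 0.5957 -0.0368  0.085 ] 0.72 [268. 171.]
well1 [ 0.5933 -0.0006  0.0806]
[... 287 characters left out ...]
 -0.002 ] 0.33 [493. 120.]
start_top [ 0.5942 -0.0006  0.0828] 0.18 [296. 170.]
shaker [ 0.5935  0.0416 -0.0022] 0.77 [320. 160.]
shaker [0.5984 0.1196 0.0803] 0.55 [390. 173.]
shaker [ 0.5477 -0.3602  0.0013] 0.28 [ 48. 129.]
0.118 1175 [334. 175.] [594.3  39.7] [44.4 42.5] 1.0 0.1229
0.118 382 [422. 174.] [592.8 142.4] [30.1 17. ] 0.5 0.123
0.118 343 [244. 176.] [595.6 -63.4] [29.6 16.1] 0.4 0.1229
0.079 4252 [330. 167.] [594.3  39.7] [ 60.5 226.1] 0.8 0.0839
0.079 203 [331. 175.] [600.7  43. ] [27.8 10.7] 89.9 0.0839
0.046 15918 [326. 158.] [593.9  39.4] [188.8 257.9] 0.8 0.0499
0.13 37 [428. 176.] [592.2 142. ] [4.8 5.8] 11.7 0.1364
0.13 27 [243. 179.] [595.5 -63.4] [4.8 5. ] 31.5 0.1368
```

```bash
python3 - <<'E'
from shk import *
for k,(p,a) in enumerate([((0.45,-0.32,0.42),0.-.6),((0.40,-.25,0.38),-1.)]):
  for da in (0,np.pi,-np.pi):
    try: bot.move_to(np.array(p),Rd(a+da)); print('a',a+da);break
    except Exception as e: print(e)
  bot.sleep(.2)
  s=snap("wrist"); cv2.imwrite(f"pics/d{k}.png",s["color"]); W=cloud(s)
  np.savez(f"d{k}.npz",W=W,c=s["color"])
  print(T0(),bot.get_state()["qpos"].round(2))
  for n in ["bar_center","toggle_grip","stand"]:
    for p_,c in find(s,"wrist",n): print(n,p_.round(4),round(c,2),np.round(proj(s,p_)))
  for lo,hi in [(.006,.014),(.040,.047),(.047,.055),(.072,.09)]:
    for o in meas(W,lo,hi,.3,.7,-.52,-.15,15): print(lo,*o)
E
```

```text
a -0.6
10.1833 [-0.71 -0.14  1.72  0.    1.56 -0.12]
bar_center [ 0.5448 -0.359   0.0043] 0.83 [342. 152.]
toggle_grip [ 0.3768 -0.2154  0.0675] 0.96 [181. 138.]
toggle_grip [ 0.3657 -0.0661 -0.0004] 0.7 [120.  48.]
stand [ 0.3795 -0.2114  0.0022] 0.78 [193. 132.]
0.006 4326 [341. 147.] [ 545.3 -360.9] [224.5  44.4] 82.9 0.0098
0.006 236 [387. 241.] [ 526.  -518.8] [176.2   2.3] 0.0 0.0106
0.04 1115 [188. 136.] [ 376.3 -214.5] [60.7 60.4] 22.5 0.0449
0.04 303 [391. 251.] [ 521.4 -518.9] [188.4   2.2] 0.0 0.0436
0.047 328 [189. 129.] [ 389.2 -210.3] [16.7 41.9] 20.5 0.049
0.047 133 [180. 147.] [ 366.8 -224.8] [15.7 41.3] 43.4 0.0491
0.047 366 [393. 253.] [ 520.1 -519. ] [188.8   2. ] 0.0 0.0508
0.072 392 [179. 138.] [ 376.5 -214.6] [12.4 43.9] 22.6 0.0807
a -1.0
11.0833 [-0.67 -0.32  1.93 -0.    1.53  0.33]
bar_center [ 0.5459 -0.3563  0.0031] 0.8 [400. 121.]
toggle_grip [ 0.3764 -0.2128  0.0668] 0.89 [237. 178.]
stand [ 0.3786 -0.2143  0.0015] 0.72 [244. 168.]
stand [ 0.3664  0.083  -0.0004] 0.71 [39. 50.]
0.006 5586 [400. 120.] [ 545.1 -361.3] [224.9  44.7] 83.0 0.0096
0.006 390 [485. 197.] [ 519.6 -518.8] [  2.3 187.5] 90.0 0.0106
0.04 475 [501. 203.] [ 520.2 -518.9] [188.    2.3] 0.0 0.0437
0.04 1215 [241. 173.] [ 376.5 -214.6] [60.3 60. ] 22.5 0.0449
0.047 528 [503. 205.] [ 519.8 -518.7] [189.7   2.6] 0.0 0.0505
0.047 354 [242. 166.] [ 389.1 -209.8] [16.4 41.2] 22.5 0.049
0.047 131 [238. 188.] [ 360.3 -221. ] [ 8.8 33.2] 22.2 0.0487
0.072 419 [237. 180.] [ 376.5 -214.7] [12.2 43.9] 22.7 0.0807
```

```bash
cat >> shk.py <<'E'
SC=np.array([.5945,.0395]);SY=0.0161
def S(x,y):
    c,s=np.cos(SY),np.sin(SY); return SC+np.array([c*x-s*y,s*x+c*y])
R0=Rd(SY)
def vial(p,w):
    ZT=.29; zg=.103
    fingers.open_gripper()
    bot.move_to(np.r_[p,ZT-.07],R0); 
    r=bot.move_straight(np.r_[p,zg],vel=.2,f_stop=15)
    if r: print("contact in descent",bot.get_state()["tool_pos"]); return False
    fingers.grasp(grip_force=45); 
    zt=bot.get_state()["tool_pos"][2]; print("w",bot.get_state()["gripper_width"],"zt",zt)
    bot.move_straight(np.r_[p,ZT],vel=.25)
    q=S(0,w); bot.move_to(np.r_[q,ZT],R0)
    bot.move_straight(np.r_[q,zt+.105],vel=.2); bot.sleep(.1)
    f0=bot.get_state()["wrist_force"]
    r=bot.move_straight(np.r_[q,zt+.0565],vel=.05,f_stop=22)
    st=bot.get_state(); print("stop",r,"bottom z",st["tool_pos"][2]-zt,"f",(st["wrist_force"]-f0).round(1),"w",st["gripper_width"],"xy err",(st["tool_pos"][:2]-q)*1000)
    return True
def release():
    fingers.open_gripper(); p=bot.get_state()["tool_pos"]
    bot.move_straight(p+[0,0,.11],vel=.25); print("t",T0())
E
python3 - <<'E'
from shk import *
if vial([.4315,.2785],-.077): print(T0())
s=snap("side"); cv2.imwrite("pics/e.png",s["color"])
E
```

```text
w 0.026786679246427095 zt 0.10378560445035051
stop False bottom z 0.05785071247557047 f [-6.5 -1.2 10.2] w 0.026514300676661905 xy err [-0.26464978 -0.00214813]
18.75
```

View pics/e.png

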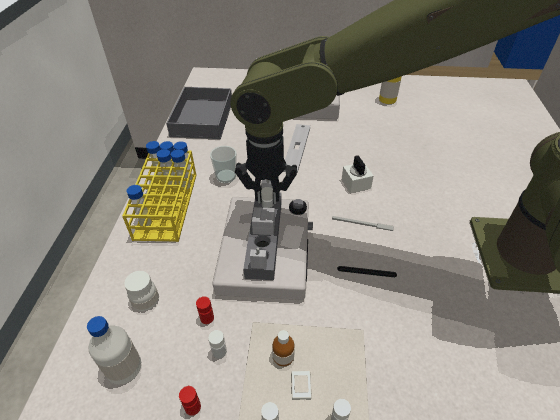

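```bash
python3 - <<'E'
from shk import *
release()
if vial([.430,.394],-.038): release()
if vial([.544,.4083],.038): release()
if vial([.6533,.2906],.077): release()
bot.move_to(np.r_[S(-.08,0),.42],R0); bot.sleep(.2)
s=snap("wrist"); cv2.imwrite("pics/f.png",s["color"]);W=cloud(s)
for o in meas(W,.11,.135,.5,.7,-.08,.17,20): print(*o)
for w in (-.077,-.038,.038,.077):
    q=S(0,w); m=(np.hypot(W[...,0]-q[0],W[...,1]-q[1])<.010)&(W[...,2]>.1); print(w,np.median(W[m][:,2]),W[m][:,2].std())
s=snap("scene"); cv2.imwrite("pics/f2.png",s["color"])
print(find(s,"scene","bar_center"))
E
```

```text
t 20.0
w 0.02633992174270597 zt 0.1038563881154467
stop False bottom z 0.05788928822744799 f [-5.9  1.5 10.6] w 0.027025816860233476 xy err [-0.21222206 -0.00791012]
t 28.6583
w 0.026421107299681078 zt 0.10395450876854653
stop False bottom z 0.05785469933599069 f [-5.9 -1.2  9.7] w 0.02660399254281972 xy err [-0.18992802 -0.00715231]
t 36.85
w 0.026816793246041536 zt 0.1039231716157551
stop False bottom z 0.05788005720362974 f [-5.7 -1.   7.4] w 0.026800805801788428 xy err [0.01866739 0.03513124]
t 43.9167
490 [351.  86.] [593.5 142.5] [30.3 16. ] 0.9 0.1229
548 [349. 113.] [593.4 115.5] [26.9 26.9] 50.4 0.1198
508 [346. 148.] [594.1  77.5] [27.3 26.4] 1.4 0.1196
1254 [345. 181.] [595.1  39.9] [44.6 41.7] 1.1 0.1226
449 [342. 212.] [595.    1.6] [26.6 27.4] 74.0 0.1194
803 [340. 252.] [596.  -47.4] [30. 47.] 1.7 0.12
-0.077 0.11973300751193983 0.000667003649371907
-0.038 0.11960214610602629 0.0007388367209208935
0.038 0.11973959437899462 0.0008245759468801608
0.077 0.11980281788517572 0.0007304364893532268
[(array([ 0.538006  , -0.36282152,  0.00795837]), 0.97), (array([ 0.59986752, -0.0398177 ,  0.08415716]), 0.57)]
```

View pics/f.png

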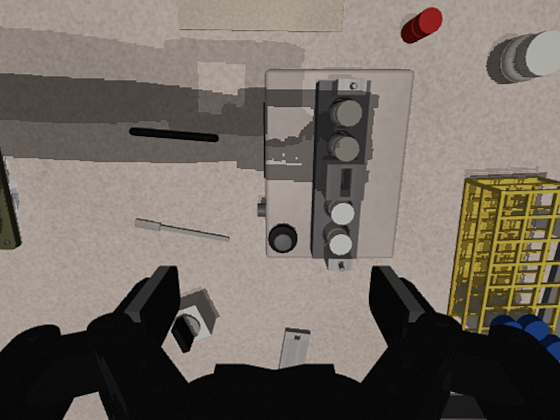

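View pics/f2.png

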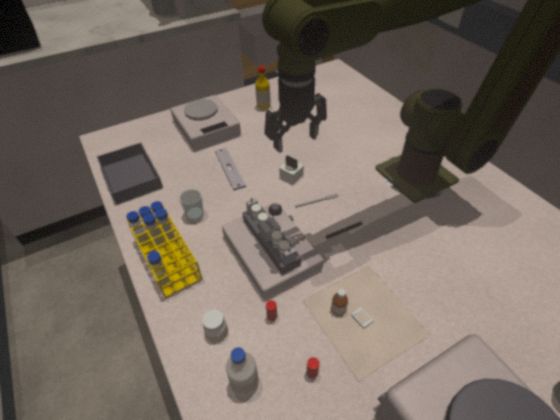

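```bash
python3 - <<'E'
from shk import *
bot.move_to(np.array([.47,-.36,.36]),Rd(-.122)); bot.sleep(.2)
s=snap("wrist"); W=cloud(s); cv2.imwrite("pics/g.png",s["color"])
best=max(meas(W,.006,.014,.4,.68,-.50,-.24,500),key=lambda o:o[0]); print(best)
# move directly above too & remeasure
c=best[2]/1000; sz=best[3]; a=best[4]; ang=np.deg2rad(a if sz[1]>sz[0] else a-90)
ang=(ang+np.pi/2)%np.pi-np.pi/2
print(c,ang)
bot.move_to(np.r_[c,.16],Rd(ang))
r=bot.move_straight(np.r_[c,.0735],vel=.08,f_stop=10); print(r,bot.get_state()["tool_pos"])
fingers.grasp(grip_force=70); st=bot.get_state(); print(st["gripper_width"],st["tool_pos"],st["wrist_force"])
zt=st["tool_pos"][2]
bot.move_straight(np.r_[c,.15],vel=.1); bot.sleep(.2); st=bot.get_state()
print(st["gripper_width"],st["wrist_force"],T0())
np.save("bar.npy",np.r_[c,ang,zt])
for k in("side","wrist"):
  s=snap(k); cv2.imwrite(f"pics/g_{k}.png",s["color"])
E
```

```text
(np.int32(5466), array([331., 158.]), array([ 545.2, -360.5]), array([223.7,  44.6]), 82.9, np.float64(0.0098))
[ 0.5452 -0.3605] -0.12391837689159724
False [ 0.54565455 -0.3608485   0.07433644]
0.041731729676939604 [ 0.54567394 -0.36086997  0.07443045] [-0.0681623   0.70449539  3.23180529]
0.041601047921312743 [ 0.2749538   0.28623813 -1.0725001 ] 50.475
```

View pics/g_side.png

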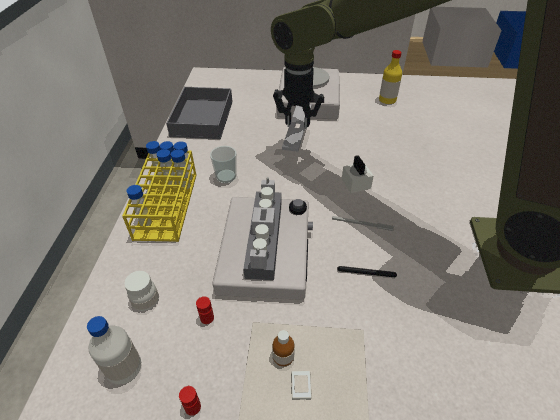

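View pics/g_wrist.png

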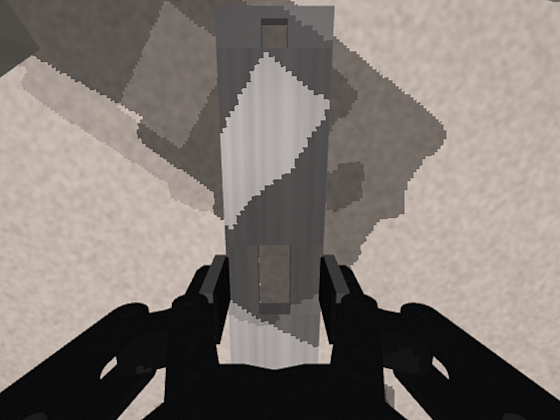

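```bash
python3 - <<'E'
from shk import *
s=snap("wrist"); st=bot.get_state(); W=cloud(s)
L=(W-st["tool_pos"])@st["tool_rot"]  # tool coords
m=(L[...,0]<.085)&(L[...,0]>.04)&(abs(L[...,1])<.03)&(L[...,2]<-.013)
m=m.astype(np.uint8); n,l,sts,ce=cv2.connectedComponentsWithStats(m); i=1+np.argmax(sts[1:,4]); mm=l==i
P=L[mm]; A=np.c_[P[:,1:],np.ones(len(P))]; k=np.linalg.lstsq(A,P[:,0],rcond=None)[0]; print("plane x=",k,len(P),(P[:,0]-A@k).std())
print("edges y",np.percentile(P[:,1],[1,99]),"z",P[:,2].min(),P[:,2].max())
for zz in np.arange(-.115,-.015,.02):
    q=P[(abs(P[:,2]-zz)<.005)]; print(round(zz,3),np.percentile(q[:,1],[1,99]).round(4))
# holes: bench seen through
cs,hier=cv2.findContours(mm.astype(np.uint8),cv2.RETR_CCOMP,cv2.CHAIN_APPROX_NONE)
for c,hh in zip(cs,hier[0]):
    if hh[3]>=0 and cv2.contourArea(c)>50:
        q=L[c[:,0,1],c[:,0,0]]; print("hole",q[:,1:].min(0),q[:,1:].max(0))
E
```

```text
plane x= [ 0.00193826 -0.00061788  0.06463934] 26054 0.0008270014499943015
edges y [-0.02180755  0.02135573] z -0.11184907752738225 -0.013002530697218025
-0.115 [-0.0217  0.0214]
-0.095 [-0.0219  0.0213]
-0.075 [-0.0218  0.0213]
-0.055 [-0.0218  0.0213]
-0.035 [-0.0217  0.0214]
hole [-0.00531429 -0.10788308] [ 0.0047671  -0.09721793]
```

```bash
python3 - <<'E'
from shk import *
p=bot.get_state()["tool_pos"]
bot.move_straight(np.r_[p[:2],.28],vel=.15)
bot.move_to(np.r_[S(0,0),.28],R0)
bot.move_straight(np.r_[S(0,0),.219],vel=.1); bot.sleep(.3)
s=snap("wrist"); cv2.imwrite("pics/h.png",s["color"]); st=bot.get_state()
print((st["tool_pos"][:2]-S(0,0))*1000,st["tool_pos"][2],T0())
im=s["color"][0:120,180:380]; cv2.imwrite("pics/hz.png",cv2.resize(im,None,fx=4,fy=4,interpolation=0))
W=cloud(s); q=S(0,.103); print(q,np.round(proj(s,np.r_[q,.137]),1),np.round(proj(s,np.r_[q,.1535]),1))
m=(np.hypot(W[...,0]-q[0],W[...,1]-q[1])<.006)&(W[...,2]>.132)&(W[...,2]<.142); print(m.sum(),W[m].min(0),W[m].max(0))
E
```

```text
[0.23332881 0.01699336] 0.21961150224176734 54.2417
[0.59284177 0.14248665] [273.6  42.1] [273.5  32.7]
126 [0.5904403  0.1404355  0.13498299] [0.59608709 0.14476457 0.13909771]
```

View pics/hz.png

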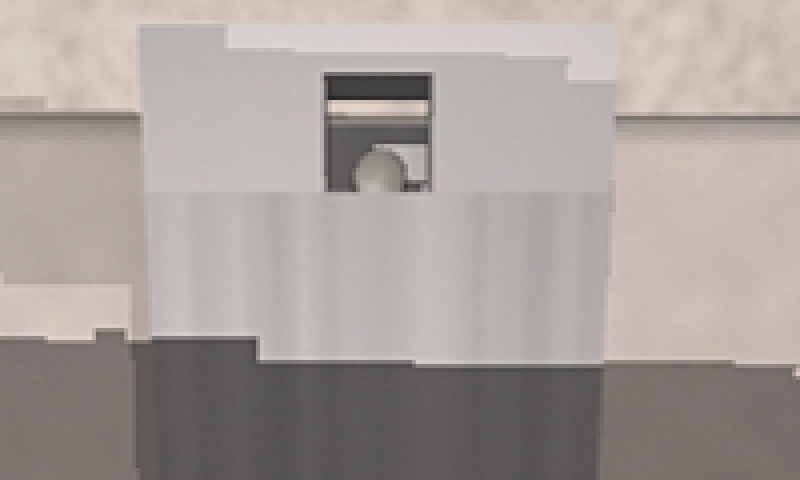

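```bash
python3 - <<'E'
from shk import *
r=bot.move_straight(np.r_[S(0,0),.1965],vel=.03,f_stop=10); bot.sleep(.1); st=bot.get_state()
print(r,st["tool_pos"],st["wrist_force"],st["wrist_torque"],T0())
s=snap("side"); cv2.imwrite("pics/i.png",s["color"][150:310,190:340].repeat(4,0).repeat(4,1))
s=snap("wrist"); W=cloud(s); cv2.imwrite("pics/iw.png",s["color"])
L=W; m=(L[...,2]>.12)&(L[...,2]<.15)&(abs(L[...,0]-.594)<.02)&(L[...,1]>.05)&(L[...,1]<.16)
print(np.median(L[m],0), np.polyfit(L[m][:,1],L[m][:,2],1))
E
```

```text
True [0.59421645 0.03950267 0.19741058] [-0.40922146 -0.42210717  5.4584999 ] [-0.02342518 -0.0176898  -0.0097731 ] 55.0417
[0.59401605 0.10948684 0.13297188] [-0.00356936  0.13322668]
```

View pics/i.png

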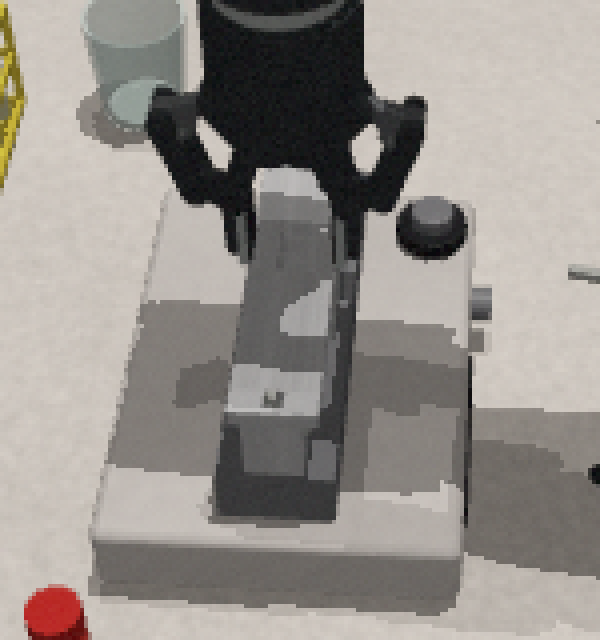

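Seated: bar top 133 mm, pin through the hole. Release and check, then fetch the toggle.

```bash
python3 - <<'E'
from shk import *
fingers.open_gripper()
bot.move_straight(bot.get_state()["tool_pos"]+[0,0,.15],vel=.2)
bot.move_to(np.r_[S(-.08,0),.42],R0); bot.sleep(.2)
s=snap("wrist"); W=cloud(s); cv2.imwrite("pics/j.png",s["color"])
for o in meas(W,.128,.1355,.5,.7,-.1,.19,20): print(*o)
m=(W[...,2]>.128)&(W[...,2]<.1355)&(abs(W[...,0]-.5945)<.03)&(abs(W[...,1]-.04)<.12);P=W[m]
print(np.linalg.lstsq(np.c_[P[:,:2]-SC,np.ones(len(P))],P[:,2],rcond=None)[0])
for o in meas(W,.1355,.142,.5,.7,-.1,.19,8): print('pin',*o)
# slot: 
im=s["color"]; u,v=np.array(proj(s,np.r_[SC,.133])).astype(int)
cv2.imwrite("pics/jz.png",cv2.resize(im[60:290,280:400],None,fx=2.5,fy=2.5,interpolation=0))
bot.move_to(np.array([.36,-.13,.36]),Rd(np.deg2rad(22.6)));bot.sleep(.2)
s=snap("wrist"); W=cloud(s);cv2.imwrite("pics/k.png",s["color"])
for lo,hi in [(.040,.047),(.072,.09)]:
    for o in meas(W,lo,hi,.3,.45,-.29,-.13,15): print(lo,*o)
print(T0())
E
```

```text
7545 [350. 172.] [597.3  39. ] [ 44.9 223.6] 0.8 0.1328
[0.00394119 0.00127551 0.13273726]
pin 28 [355.  85.] [593.1 142.1] [5.1 4.7] 3.4 0.1369
pin 16 [342. 268.] [596.1 -62.7] [4.7 5.8] 5.5 0.1367
0.04 1148 [260. 239.] [ 376.  -213.7] [60.1 60.5] 22.8 0.0447
0.072 362 [259. 252.] [ 376.  -213.4] [10.8 44. ] 22.1 0.0805
58.4917
```

View pics/jz.png

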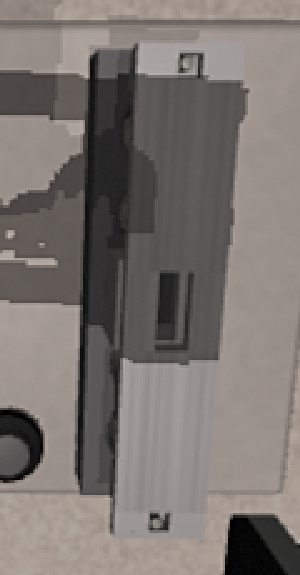

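View pics/k.png

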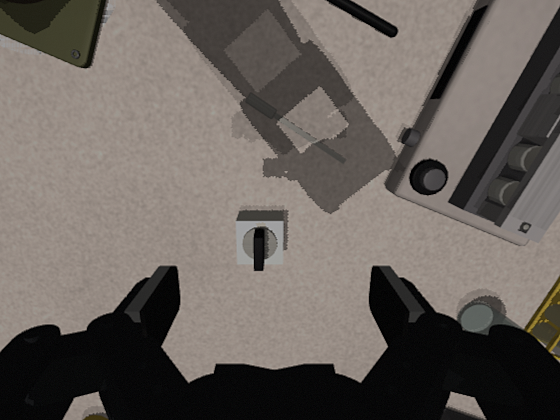

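```bash
python3 - <<'E'
from shk import *
c=np.array([.3763,-.2141]); a=np.deg2rad(22.6)
bot.move_to(np.r_[c,.20],Rd(a))
r=bot.move_straight(np.r_[c,.1245],vel=.08,f_stop=10); print(r,bot.get_state()["tool_pos"])
fingers.grasp(grip_force=80); st=bot.get_state(); print(st["gripper_width"],st["tool_pos"],st["wrist_force"])
bot.move_straight(np.r_[c,.31],vel=.15); bot.sleep(.2)
st=bot.get_state(); print(st["gripper_width"],T0(),st["tool_pos"],st["wrist_force"])
s=snap("wrist"); cv2.imwrite("pics/l.png",s["color"])
W=cloud(s);L=(W-st["tool_pos"])@st["tool_rot"]
m=(L[...,0]>.045)&(L[...,0]<.1)&(abs(L[...,1])<.03)&(abs(L[...,2])<.04)
P=L[m]; print(m.sum())
for lo,hi in [(.045,.055),(.068,.078),(.078,.1)]:
    q=P[(P[:,0]>lo)&(P[:,0]<hi)]; 
    if len(q): print(lo,len(q),q.min(0).round(4),q.max(0).round(4),np.median(q,0).round(4))
E
```

```text
False [ 0.37668199 -0.21438621  0.12508653]
0.010997522875497233 [ 0.37647973 -0.21424423  0.12476705] [ 0.54584696 -0.55533909  1.85519897]
0.010795944471263632 62.5917 [ 0.37610571 -0.21394855  0.30912197] [ 0.14263994 -0.59123651 -1.58564782]
3598
0.045 1140 [ 0.045  -0.0188 -0.0223] [0.055  0.0193 0.0214] [ 0.0487  0.     -0.0116]
0.068 1457 [ 0.0681 -0.0216 -0.0222] [0.078  0.022  0.0016] [ 0.0759  0.0005 -0.0122]
0.078 97 [ 0.0781 -0.02   -0.022 ] [ 0.0808  0.0189 -0.0082] [ 0.0788 -0.0019 -0.0199]
```

View pics/l.png

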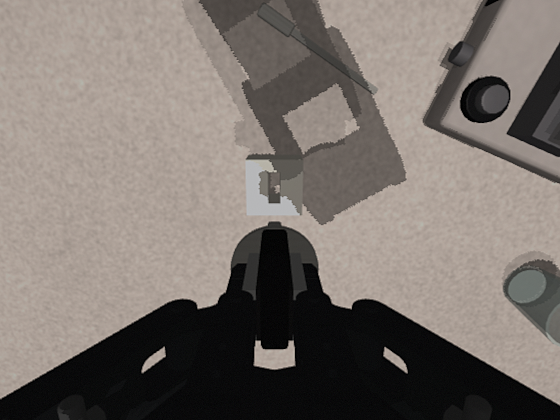

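```bash
python3 - <<'E'
from shk import *
q=S(.0005,0)
bot.move_to(np.r_[q,.31],R0)
bot.move_straight(np.r_[q,.255],vel=.1); bot.sleep(.2)
st=bot.get_state(); print((st["tool_pos"][:2]-q)*1000,st["tool_pos"][2]); q=q-(st["tool_pos"][:2]-q)
r=bot.move_straight(np.r_[q,.2115],vel=.03,f_stop=8); st=bot.get_state()
print(r,st["tool_pos"],st["wrist_force"],st["wrist_torque"],T0())
s=snap("side"); cv2.imwrite("pics/m.png",s["color"][150:310,190:340].repeat(4,0).repeat(4,1))
E
```

```text
[0.46800664 0.03335855] 0.25611520237402147
False [0.59469938 0.03946821 0.21279287] [-3.6676706   0.75252139  5.52000158] [ 0.01311354  0.65893204 -0.03443343] 66.4083
```

View pics/m.png

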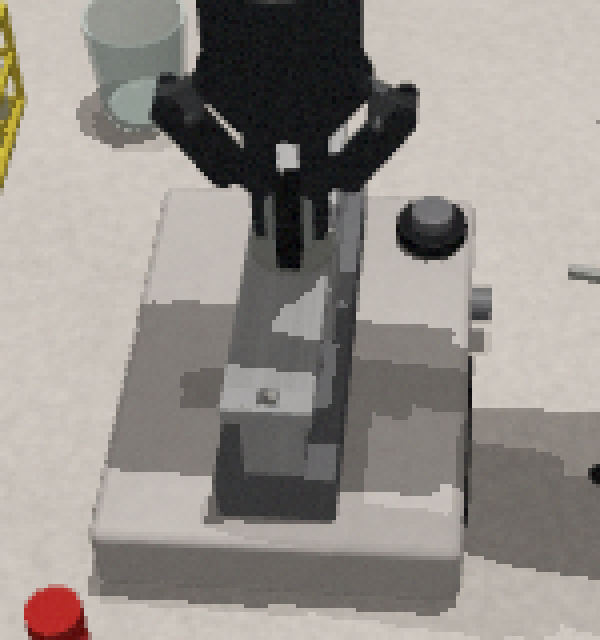

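```bash
python3 - <<'E'
from shk import *
q=S(.0003,0)
for d in (10,25,40,55,70,85,90.):
    r=bot.move_straight(np.r_[q,.2122],vel=.03,orientation=Rd(SY+np.deg2rad(d)),f_stop=25)
    st=bot.get_state(); R=st["tool_rot"]
    print(d,r,np.rad2deg(np.arctan2(R[1,1],R[0,1])).round(2),st["tool_pos"].round(4),st["wrist_force"].round(1),st["wrist_torque"].round(2),T0())
    if r: break
s=snap("side"); cv2.imwrite("pics/n.png",s["color"][150:310,190:340].repeat(4,0).repeat(4,1))
E
```

```text
10 False 10.78 [0.5953 0.0395 0.2128] [0.2 0.6 2.5] [0.04 0.05 0.03] 66.7833
25 False 25.73 [0.5952 0.0395 0.2128] [0.3 0.2 3.7] [0.09 0.05 0.  ] 67.1917
40 False 40.71 [0.5952 0.0394 0.2128] [-0.1  0.7  4. ] [-0.02  0.    0.04] 67.6
55 False 55.69 [0.5951 0.0394 0.2128] [ 0.4 -0.1  5.7] [-0.02  0.06  0.03] 68.0083
70 False 70.69 [0.5952 0.0394 0.2128] [-0.2 -0.4  5.6] [-0.01  0.11  0.05] 68.4167
85 False 85.69 [0.5952 0.0394 0.2128] [0.5 0.1 4.1] [-0.03 -0.    0.11] 68.825
90.0 False 90.7 [0.5952 0.0394 0.2128] [ 0.8 -0.7  4.9] [0.   0.06 0.01] 69.075
```

View pics/n.png

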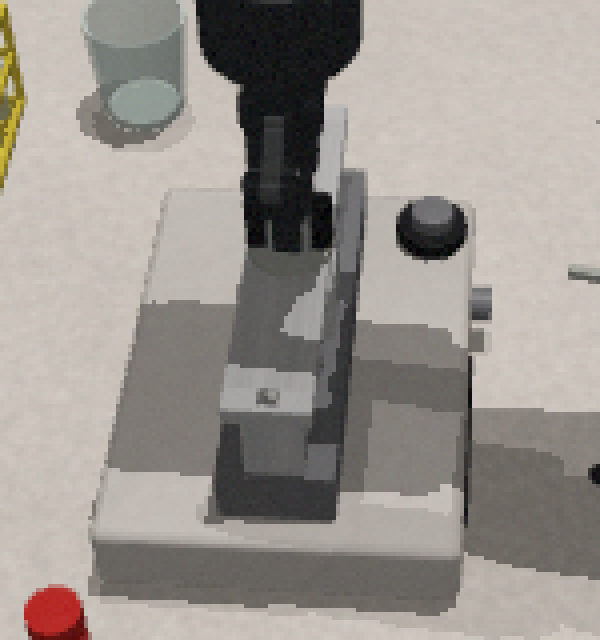

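```bash
python3 - <<'E'
from shk import *
fingers.open_gripper()
bot.move_straight(bot.get_state()["tool_pos"]+[0,0,.12],vel=.2)
bot.move_to(np.r_[S(-.10,-.03),.42],R0); bot.sleep(.2)
s=snap("wrist"); W=cloud(s); cv2.imwrite("pics/o.png",cv2.resize(s["color"][40:300,240:440],None,fx=2.3,fy=2.3,interpolation=0))
for lo,hi in [(.128,.1355),(.1355,.145),(.158,.178)]:
    for o in meas(W,lo,hi,.5,.7,-.1,.19,8): print(lo,*o)
b=S(-.07,-.095); m=np.hypot(W[...,0]-b[0],W[...,1]-b[1])<.02
print(b); 
for o in meas(W,.056,.09,b[0]-.03,b[0]+.03,b[1]-.03,b[1]+.03,8): print('btn',*o)
print(T0())
E
```

```text
0.128 4077 [373.  92.] [596.3  96.4] [ 45. 109.] 0.8 0.1329
0.128 3100 [363. 210.] [597.9 -17.6] [ 44.7 112.8] 1.0 0.1327
0.1355 30 [376.  53.] [593.4 142.1] [4.7 5.4] 89.8 0.1369
0.1355 714 [368. 153.] [594.9  40.9] [43.5 41.7] 82.1 0.1369
0.1355 15 [360. 245.] [596.1 -63.2] [4.7 5.1] 30.9 0.1368
0.158 597 [376. 159.] [595.8  40.7] [43.8 12. ] 0.9 0.1685
[ 0.52603851 -0.05661464]
btn 677 [296. 217.] [526.4 -55.9] [40.9 40.1] 56.5 0.0625
72.175
```

View pics/o.png

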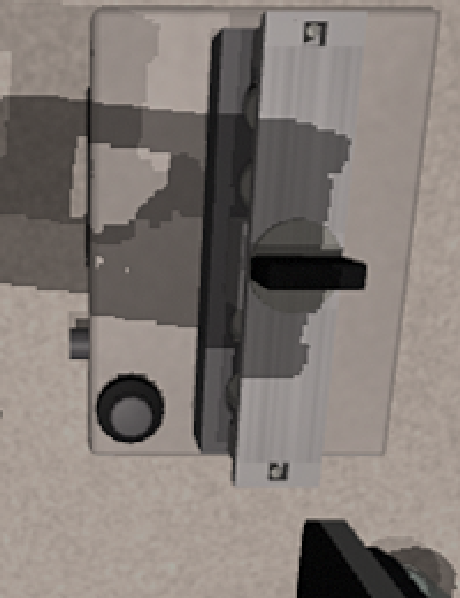

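```bash
python3 - <<'E'
from shk import *
s=snap("wrist");W=cloud(s)
b=S(-.07,-.095)
r=np.hypot(W[...,0]-b[0],W[...,1]-b[1])
for lo in np.arange(0,.026,.003):
    m=(r>=lo)&(r<lo+.003); print(round(lo,3),m.sum(),np.nanpercentile(W[m][:,2],[5,50,95]).round(4))
for p,c in find(s,"wrist","start_top"): print(p,c)
m=(W[...,2]>.066)&(r<.03); print(m.sum(), W[m].min(0),W[m].max(0))
E
```

```text
0.0 15 [0.0707 0.0715 0.0732]
0.003 45 [0.0705 0.0717 0.0726]
0.006 71 [0.0705 0.0717 0.0727]
0.009 93 [0.0699 0.0716 0.073 ]
0.012 123 [0.0607 0.0629 0.0716]
0.015 152 [0.0605 0.0617 0.0632]
0.018 197 [0.0494 0.0611 0.0626]
0.021 152 [0.0475 0.0498 0.0587]
0.024 232 [-0.0003  0.0493  0.0509]
[ 0.52808062 -0.05740845  0.06826034] 0.61
267 [ 0.51456418 -0.06760415  0.0660509 ] [ 0.53936253 -0.0436478   0.07421475]
```

```bash
python3 - <<'E'
from shk import *
b=np.array([.5265,-.0562])
fingers.grasp(grip_force=20)
bot.move_to(np.r_[b,.20],R0)
bot.move_straight(np.r_[b,.155],vel=.1); bot.sleep(.2); f0=bot.get_state()["wrist_force"]
r=bot.move_straight(np.r_[b,.136],vel=.02,f_stop=14); st=bot.get_state()
print(r,st["tool_pos"],st["wrist_force"]-f0)
bot.sleep(.3); st=bot.get_state(); print(st["tool_pos"][2]-.073,st["wrist_force"]-f0)
bot.move_straight(np.r_[b,.25],vel=.15)
bot.move_to(np.r_[S(-.10,-.03),.42],R0); bot.sleep(.2)
s=snap("wrist"); W=cloud(s); cv2.imwrite("pics/p.png",s["color"])
for lo,hi in [(.128,.1355),(.1355,.145),(.158,.178)]:
    for o in meas(W,lo,hi,.5,.7,-.1,.19,8): print(lo,*o)
m=np.hypot(W[...,0]-b[0],W[...,1]-b[1])<.009; print("btn",np.nanmedian(W[m][:,2]))
s=snap("scene"); cv2.imwrite("pics/p2.png",s["color"]); print(T0())
E
```

```text
True [ 0.52659794 -0.05620323  0.13871535] [-1.45250656 -0.32181055  5.66907712]
0.06563737180013064 [-0.95329824 -1.04951663  5.95189005]
0.128 4146 [375.  91.] [596.2  96.5] [ 45.  108.7] 0.8 0.1329
0.128 3123 [365. 210.] [597.9 -16.5] [ 44.8 113. ] 0.8 0.1327
0.1355 30 [378.  52.] [593.  142.2] [5.4 4.7] 1.8 0.1368
0.1355 744 [370. 153.] [594.5  40.8] [43.6 41.6] 84.2 0.1369
0.1355 20 [362. 245.] [596.2 -62.8] [5.1 4.9] 52.9 0.1365
0.158 637 [378. 159.] [596.   40.7] [43.8 12.2] 1.0 0.1684
btn 0.07174332124406413
77.85
```

View pics/p2.png

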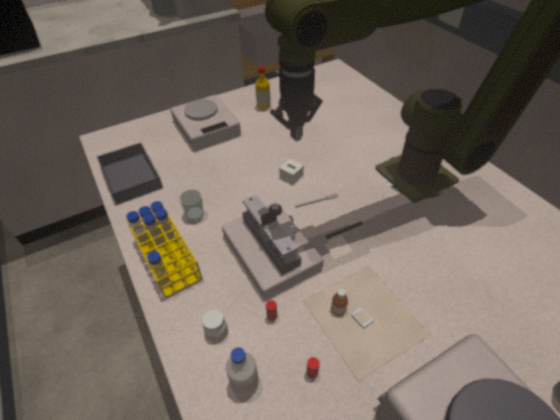

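View pics/p.png

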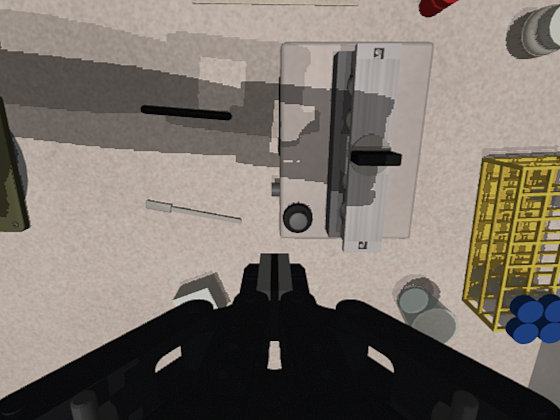

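```bash
python3 - <<'E'
from h import *
print(order.hand_in(),T0())
E
```

```text
the job is handed in; nothing more can be done
the job is handed in; nothing more can be done
```

The job is done and handed in at about 78 s of the 210 s allowed. All four vials were there and each went into its own well.

- **Vials:** All four were pressed home. Cap tops measured 119.6–119.8 mm against a nominal 120 mm; this was read before the bar covered them.
- **Bar:** It lies flat, with its top at 132.8 mm (nominal 133), and both pins show in the end holes. On release it slid about 2–3 mm in +x, to the edge of the play around the pins, and I left it there.
- **Toggle:** It went through the slots with its flange on the bar and was turned about 90°. The blade now lies across the bar, at 1.0° against the shaker's 0.9°. I did not pull on it to test that it holds.
- **Start button:** I pressed it last. It travelled about 6 mm to a hard stop, where the 14 N force stop tripped and the force then settled at about 6 N. It sprang back to 71.7 mm.
- **Everything else:** In the last pictures the red look-alikes, reagent bottle, strip case, marker, spatula and beaker look unmoved and upright. I compared them by eye only.

No check failed. The one disagreement is that the side and scene cameras read up to about 3 mm from the wrist camera, so I used the wrist camera's measurements.

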